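Find which way the canister cap unlocks and hold it off

ROBOT

A 6-joint arm with a two-finger parallel gripper is mounted at the origin on a cart in front of the work surface, level with it; the furniture and walls round the work are solid. World frame = base frame: x ahead of the robot, y to its left, z up, the work surface at z = 0. Lengths are in m, angles in rad, forces in N, time in s.
With the tool pointing down it reaches from about 0.25 to 0.85 m from the base axis. Payload 12.5 kg.
Tool frame: the origin (TCP) lies where the fingers leave the gripper's body, on its centre line; the fingertips stand 84 mm ahead of it and the grasp point (between the pads) lies 65 mm ahead of it; z points along the fingers, y is the line along which they close (so a half turn about z gives the same grasp; the last joint's range is limited). The gripper opens to 93 mm and grips with 3 to 60 N. Pads are 15 mm wide; open, the fingers measure 128 mm over their backs; the gripper's body (75 mm by 188 mm) begins 65 mm behind the grasp point.
Start: joints at [1.143, 0.351, 1.652, -0, 1.139, -0.085], TCP at [0.185, 0.518, 0.303] pointing down, gripper open.
Joint ranges: [-2.75, 2.75], [-0.79, 2.1], [0.01, 2.65], [-1.57, 4.71], [0.07, 3.14], [-2.87, 2.87]. Speed limits (rad/s): [2.22, 2.22, 2.79, 3.14, 3.14, 3.14].

INTERFACE

Orientations are given as a 3x3 rotation matrix whose columns are the frame's x, y, z axes.
In Python, from plant import robot gives the robot as it stands.
- The arm moves only by the tool play_rows, never from a script. Its argument "steps" is a list of rows, each an object with "xyz": the shift along the tool's x, y, z in mm, a list of three; "roll": the turn about the tool's z in rad. A call has 1 to 8 rows; each row is the pose to reach, as a shift and turn from the pose commanded when the call began, along the tool's axes at that moment; what a row does not reach only later rows make up. A row lasts 1/8 s, in which the tool goes at most 62.5 mm and 10.7 degrees, less where a joint would pass 70% of its speed; a pose out of reach is approached as far as the arm can. A call with a gripper value outside its range is refused whole. "jaw" is the closure in counts, from 0 (fully open) to 255 (shut), set as the call begins (left out, the last holds). The fingers move at their own pace and stop on an object; "force" is the grip in N (left out, the last holds). Time passes only in rows, so rows that repeat a pose let the fingers close. It gives the time, the measured TCP pose, the force, the opening and the grip force at its end, in the units of the state.
- robot.state(): the state, without advancing time (a new reading comes with each control period).
- robot.get_image(name): name is "scene" or "top"; returns (picture, depth): 480x640x3 uint8, red, green, blue; 480x640 float32, m along the optical axis (not along the pixel's ray), 0 where there is no reading.
- robot.get_calibration(name): a dict with "mtx" (3x3 intrinsics, pixels), "k1" (the pictures are not rectified: a ray, as slopes to the right and down, at radius r is drawn at 1 + k1 r^2 times it, then the intrinsics apply), "rvec" (rotation vector, rad) and "tvec" (3), from world to camera coordinates, as OpenCV has them. Camera axes: x right, y down, z forward; pixel columns grow to the right and rows downward; lengths in m; the calibration is good to about 2 mm. A picture is of the moment at which its call begins. get_calibration takes no time and is no camera call.
- robot.hand_in(): hands the job in; it is judged then, once.
The state is a dict: "time": time; "joint_pos": joint angles; "joint_velocities": joint speeds; "effort": joint torques, N m; "ee_pos": TCP position; "eef_rot": TCP orientation; "force": force on the tool from outside, world axes, zero at the start; "ft_torque": the same for the moment, N m; "grip_width": finger opening in m; "finger_force": force on a finger pad.
Only numpy, scipy, OpenCV 4.12 (cv2) and the standard library are available. Lean on these libraries where they do the work, as an engineer would, in place of code of your own. Each camera call takes 0.05 s, during which the arm holds its last target. There are 200 camera calls.

TASK

Open the steel canister with the red cap for a refill: its winged cap unlocks with about a sixth of a turn, but nobody knows which way, so try one way and, if it soon stops, do not force it but turn it the other way until it is free. Then lift the cap straight off and finish still holding it in the gripper, upright and still, about 12 cm above the canister's mouth; do not put it down or let go. Leave the green-capped canister and everything else on the worktop alone.

Things in the scene. Friction and masses are not known exactly. Their poses are not given: they have to be found in the camera images.
- red_cap: Red cap, a loose part (0.2 to 0.4 kg) locked in the target's mouth by a bayonet. Disc 70 mm across, 8 mm thick, with an upright wing along the cap's x axis. Below it a 31 mm stem with lugs out to 24 mm from the axis (the longest ends 20.5 mm below the disc). Origin on the axis at the disc's underside, z up. Locked, its x axis lies along the canister's x axis, within 3 degrees.
- cap_wing (a point): Middle of the red cap's wing, where to grip it, 30 mm above the cap's origin. The wing is 46 mm long (cap x), 12 mm thick (cap y); its foot is 8 mm and its top 42 mm above the cap's origin. A grip of 20 to 30 N turns the cap easily, and slips rather than wrench it when it is stopped.
- canister: Target canister: steel, 80 mm across, 100 mm tall to its mouth, on a 112 mm foot plate bolted to the worktop. Origin under its centre, z up. The cap, turned the wrong way, stops dead within 10 to 25 degrees; the right way it runs freely to a stop about 68 degrees from locked and lifts out from 50 degrees on. The right way changes from run to run and cannot be seen.
- canister_mouth (a point): Centre of the target canister's mouth, on its axis, 100 mm above the worktop; the underside of the seated cap's disc lies here.
- green_canister: The other bolted steel canister, same size, its fixed cap and wing green (top 142 mm above the worktop); leave it alone. Origin at the centre of its underside.
- spice_jar: Bystander: spice jar, 44 mm across, 105 mm tall, black lid. Origin at the centre of its underside.
- pepper_mill: Bystander: brown wooden pepper mill, 58 mm across, 170 mm tall. Origin at the centre of its underside.
- ramekin: Bystander: small cream ribbed dish, 68 mm across, 38 mm tall. Origin at the centre of its underside.
- tin: Bystander: small food tin, 58 mm across, 72 mm tall. Origin at the centre of its underside.
- timer: Bystander: white wind-up timer, 74 mm across, 55 mm tall. Origin at the centre of its underside.
- marker: Bystander: red and white marker pen, 135 x 17 x 16 mm, lying down. Origin at the centre of its underside.
Not all that is in view belongs to the job. Several things have the shape of the red_cap; the one meant has the colours described above.

How it is judged:
On the way:
1. the red cap, still on the mouth and held by the fingers, is turned at least 37 degrees out of its locked position (angle between the x axis of red_cap and the x axis of canister, either way round above 0.65 rad and z of red_cap in the frame of canister_mouth below 0.01 m and horizontal distance between red_cap and canister_mouth below 0.01 m and contact force between red_cap and the fingers above 0.5 N), for 0.05 s.
At the end, for the whole second after the job is handed in: the red cap is held by the fingers, its disc more than 80 mm above the canister's mouth, within 20 degrees of upright, still, and touching neither canister (z of red_cap in the frame of canister_mouth above 0.08 m and angle between red_cap's own z axis and vertical below 0.35 rad and contact force between red_cap and the fingers above 0.5 N and contact force between red_cap and canister below 0.1 N and contact force between red_cap and green_canister below 0.1 N and linear speed of red_cap below 0.05 m/s); the arm keeps its last pose, push and grip.
It fails at once if the cap is wrenched against the canister with more than 150 N (contact force between red_cap and canister above 150 N).
It fails at once if the green-capped canister is knocked (contact force between any of the arm, the fingers, red_cap and green_canister above 5 N).
It fails at once if a bystander is moved more than 30 mm (distance of any of spice_jar, pepper_mill, ramekin, tin, timer, marker from where it was at the start of the episode above 0.03 m).
It also fails if it takes over 51 s, if anything falls off the work surface, if the arm or the gripper's body presses on something with over 40 N, if the wrist force passes 120 N, or if a joint passes its speed limit or range.

## Working session

There is one attempt and no reset: what is moved stays moved. The work goes in short steps, Python scripts to look and compute and a tool call to move; the robot and the scene stay as the last step left them, time stands still between calls to the robot, and variables do not carry over. Pictures are saved under pics/ and viewed, at most 10 in all, crops included, and the job is handed in when it is done.

Besides the shell and the picture viewer there is one more tool, called after "Emit:" as a command line: name --argument value ..., lists and objects as JSON in quotes. play_rows: Moves the arm, as the interface text tells. Its arguments: {"type":"object","properties":{"steps":{"type":"array","items":{"type":"object","properties":{"xyz":{"type":"array","items":{"type":"number"}},"roll":{"type":"number"}}}},"jaw":{"type":"number"},"force":{"type":"number"}},"required":["steps"]}

```bash
mkdir -p pics
cat > h.py <<'E'
import numpy as np, cv2
from plant import robot
def cloud(name):
    im,d=robot.get_image(name); c=robot.get_calibration(name)
    K=np.array(c['mtx']);R=cv2.Rodrigues(np.array(c['rvec'],float))[0];t=np.array(c['tvec'],float).ravel()
    v,u=np.mgrid[:480,:640]
    X=(u-K[0,2])/K[0,0];Y=(v-K[1,2])/K[1,1]
    x,y=X.copy(),Y.copy()
    for _ in range(20):
        s=1+c['k1']*(x*x+y*y); x,y=X/s,Y/s
    P=(np.stack([x*d,y*d,d],-1)-t)@R
    P[d==0]=np.nan
    return im,P
def save(n,im): cv2.imwrite('pics/'+n,im[...,::-1])
E
python3 - <<'E'
from h import *
for n in('top','scene'):
    im,P=cloud(n); save(n+'.png',im); np.savez(n,im=im,P=P)
s=robot.state();print(s['time'],s['ee_pos'],s['eef_rot'],s['grip_width'],s['force'])
E
```

```text
0.1 [0.18475797 0.51781255 0.30226146] [[-9.41805900e-01  3.36156872e-01 -4.52310900e-04]
 [ 3.36157155e-01  9.41805463e-01 -9.15037569e-04]
 [ 1.18392709e-04 -1.01383533e-03 -9.99999479e-01]] 0.09309507740733941 [-0.87184134 -0.516223    0.36982813]
```

View pics/top.png

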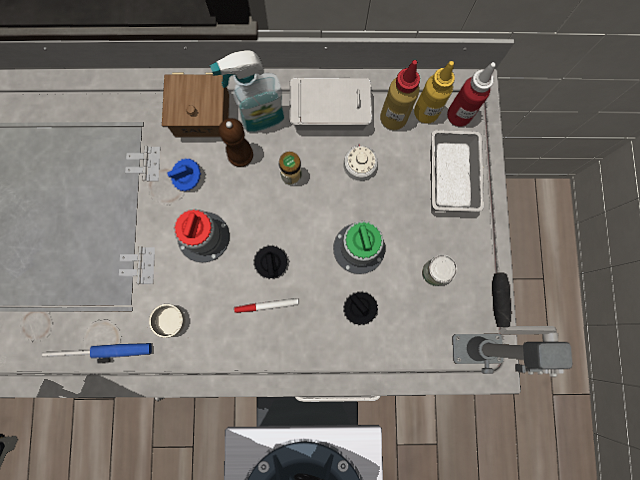

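View pics/scene.png

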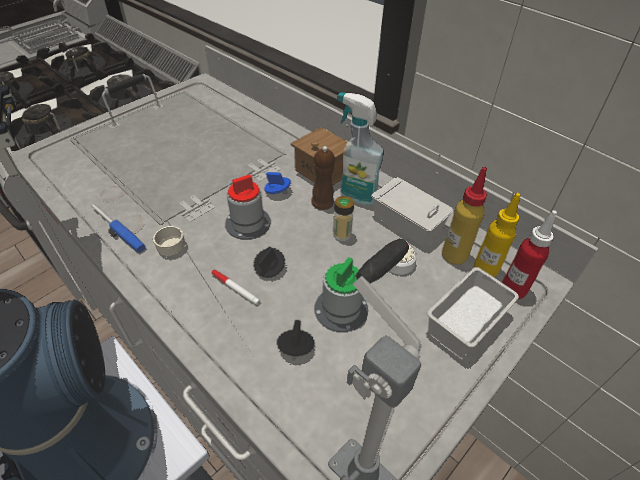

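Top view: the red-capped canister is at (194,228). Things that could be taken for it are the green-capped canister (363,241), the loose blue cap (185,175), the loose black caps (271,262) and (360,308), and a red bottle top (408,70). I choose (194,228): it has a red cap with a wing and sits on a steel canister.

Run:
```python
from h import *
for n in('top','scene'):
    z=np.load(n+'.npz');im,P=z['im'],z['P']
    h=cv2.cvtColor(im,cv2.COLOR_RGB2HSV).astype(int)
    red=((h[...,0]<8)|(h[...,0]>172))&(h[...,1]>150)&(h[...,2]>70)
    box=np.zeros_like(red)
    if n=='top': box[200:260,165:240]=1
    else: box[165:215,220:270]=1
    p=P[red&box]; p=p[np.isfinite(p).all(1)]
    print(n,len(p),np.percentile(p[:,2],[2,25,50,75,98]))
    t=p[(p[:,2]>.135)&(p[:,2]<.15)];d=p[(p[:,2]>.100)&(p[:,2]<.114)]
    for a,q in(('wing',t),('disc',d)):
        if len(q)<10: continue
        xy=q[:,:2].astype(np.float32)
        w,v=np.linalg.eigh(np.cov(xy.T)); r=cv2.minAreaRect(xy)
        print(a,len(q),xy.mean(0),'axis deg',np.degrees(np.arctan2(v[1,1],v[0,1]))%180,'rect',r, cv2.minEnclosingCircle(xy))
    box2=np.zeros_like(red)
z=np.load('top.npz');im,P=z['im'],z['P']
save('crop.png',cv2.resize(im[195:275,150:250],None,fx=6,fy=6,interpolation=cv2.INTER_CUBIC))
# map of tall things near (top view)
q=P.reshape(-1,3);print('pepper',P[130,232],'blue',P[172,180],'spice',P[160,290],'board',P[95,195],'spray',P[60,235],'ramekin',P[320,168])
```

```text
top 911 [0.10393585 0.10829792 0.11016707 0.11399515 0.14431565]
wing 162 [0.54324335 0.2149848 ] axis deg 165.32080574359318 rect ((0.5436978340148926, 0.21585659682750702), (0.012542059645056725, 0.04555876553058624), 74.70406341552734) ((0.5431348085403442, 0.21379780769348145), 0.022919531911611557)
disc 680 [0.54048604 0.21227176] axis deg 96.91069017363542 rect ((0.54330974817276, 0.21493631601333618), (0.06903954595327377, 0.06924983114004135), 54.42268371582031) ((0.5432160496711731, 0.2149338573217392), 0.03593433275818825)
scene 599 [0.10226566 0.10744594 0.11124253 0.12735945 0.14229155]
wing 95 [0.5411167  0.21152462] axis deg 163.87749693687252 rect ((0.5417185425758362, 0.21262764930725098), (0.013267558068037033, 0.042719271034002304), 73.58765411376953) ((0.5417941212654114, 0.21214520931243896), 0.021820973604917526)
disc 355 [0.53568816 0.20182826] axis deg 147.8720705441104 rect ((0.5388510227203369, 0.2072475552558899), (0.05896719917654991, 0.06952095031738281), 56.37126541137695) ((0.5419987440109253, 0.21216779947280884), 0.03589705377817154)
pepper [0.72507296 0.13514188 0.15569301] blue [0.67063117 0.25679062 0.05917817] spice [0.67945225 0.02443471 0.11032177] board [0.82697527 0.22407481 0.09429356] spray [0.80208481 0.11316585 0.28393818] ramekin [0.36566303 0.28123666 0.0085376 ]
```

View pics/crop.png

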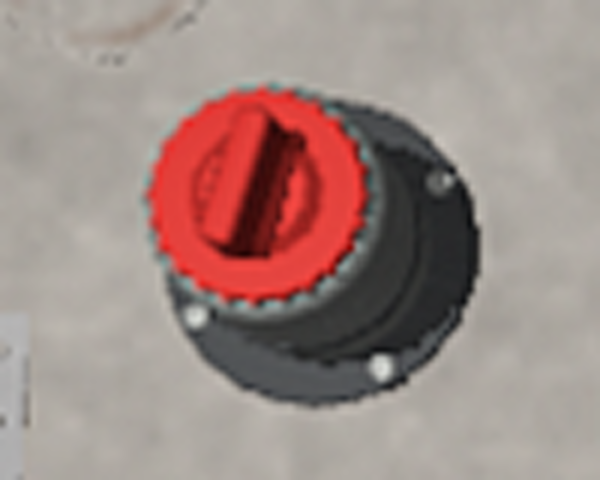

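The crop shows the red cap, its wing running from about (250,110) to (240,250), seated on the steel canister, so this is the right one. Cap centre is about (0.5425, 0.2135) and the wing lies at 165°. I'll go above it first.

Emit:
play_rows --steps '[{"xyz": [-40,-15,0],"roll": -0.02},{"xyz": [-95,-36,0],"roll": -0.04},{"xyz": [-152,-58,0],"roll": -0.06},{"xyz": [-209,-79,0],"roll": -0.077},{"xyz": [-266,-101,0],"roll": -0.077},{"xyz": [-323,-122,10],"roll": -0.077},{"xyz": [-380,-144,20],"roll": -0.077},{"xyz": [-425,-161,30],"roll": -0.077}]' --jaw 0 --force 25

```text
time: 1.1
ee_pos: [0.5324, 0.2216, 0.2722]
eef_rot: [[-0.965, 0.264, -0.0], [0.264, 0.965, -0.0], [0.0, -0.0, -1.0]]
force: [-0.1, 0.1, 0.5]
grip_width: 0.0927
finger_force: 0.0
```

Emit:
play_rows --steps '[{"xyz": [-13,-5,5],"roll": 0},{"xyz": [-13,-5,5],"roll": 0},{"xyz": [-13,-5,5],"roll": 0}]'

```text
time: 1.48
ee_pos: [0.5414, 0.2163, 0.268]
eef_rot: [[-0.965, 0.262, -0.0], [0.262, 0.965, 0.0], [0.0, 0.0, -1.0]]
force: [-0.5, 0.1, 0.0]
grip_width: 0.093
finger_force: 0.0
```

```bash
cat > go.py <<'E'
from h import *
s=robot.state();p=np.array(s['ee_pos']);R=np.array(s['eef_rot'])
print(s['time'],p,np.degrees(np.arctan2(R[1,1],R[0,1])),R[:,2],s['force'],s['ft_torque'],s['grip_width'],s['finger_force'],s['joint_pos'])
print('to grasp mm',R.T@(np.array([.5425,.2137,.197])-p)*1e3)
E
python3 go.py
```

```text
1.475 [0.54136895 0.21632226 0.26801019] 74.83723249193915 [-8.81053222e-05  1.72773934e-04 -9.99999981e-01] [-0.52536552  0.08375276  0.00260509] [-0.01754736 -0.0013877  -0.04618091] 0.09297861258724191 0.0 [ 3.00237663e-01  4.46871328e-01  1.59963918e+00  2.14967482e-04
  1.09511523e+00 -1.00601690e+00]
to grasp mm [-1.78680173 -2.24533441 71.0096386 ]
```

Emit:
play_rows --steps '[{"xyz": [-2,-2,20],"roll": 0},{"xyz": [-2,-2,45],"roll": 0},{"xyz": [-2,-2,62],"roll": 0},{"xyz": [-2,-2,71],"roll": 0},{"xyz": [-2,-2,71],"roll": 0},{"xyz": [-2,-2,71],"roll": 0}]'

```text
time: 2.22
ee_pos: [0.5439, 0.213, 0.1975]
eef_rot: [[-0.965, 0.263, 0.001], [0.263, 0.965, 0.0], [-0.001, 0.001, -1.0]]
force: [0.1, -0.1, 0.2]
grip_width: 0.0927
finger_force: 0.0
```

Emit:
play_rows --steps '[{"xyz": [0,0,0],"roll": 0},{"xyz": [0,0,0],"roll": 0},{"xyz": [0,0,0],"roll": 0},{"xyz": [0,0,0],"roll": 0},{"xyz": [0,0,0],"roll": 0},{"xyz": [0,0,0],"roll": 0},{"xyz": [0,0,0],"roll": 0},{"xyz": [0,0,0],"roll": 0}]' --jaw 255 --force 25

```text
time: 3.22
ee_pos: [0.5436, 0.2128, 0.1968]
eef_rot: [[-0.965, 0.263, 0.0], [0.263, 0.965, 0.0], [-0.0, 0.0, -1.0]]
force: [0.4, -0.0, 0.3]
grip_width: 0.018
finger_force: 0.0
```

```bash
python3 go.py
```

```text
3.225 [0.54364167 0.21283266 0.19676171] 74.77197218917566 [ 5.78461159e-05  3.68215707e-05 -9.99999998e-01] [ 0.36840599 -0.02083457  0.31491332] [ 0.00477918  0.03499717 -0.01333535] 0.01797953290802452 0.0 [ 2.93413852e-01  5.36577203e-01  1.65360540e+00  2.27433198e-05
  9.51344031e-01 -1.01161645e+00]
to grasp mm [ 1.32939259  0.53702783 -0.23832579]
```

Emit:
play_rows --steps '[{"xyz": [0,0,0],"roll": 0},{"xyz": [0,0,0],"roll": 0},{"xyz": [0,0,0],"roll": 0},{"xyz": [0,0,0],"roll": 0}]'

```text
time: 3.72
ee_pos: [0.544, 0.2132, 0.197]
eef_rot: [[-0.965, 0.263, 0.001], [0.263, 0.965, 0.001], [-0.001, 0.001, -1.0]]
force: [3.2, 4.4, -0.2]
grip_width: 0.0118
finger_force: 25.0
```

```bash
python3 go.py
```

```text
3.725 [0.54399282 0.21320051 0.19698902] 74.76752070773686 [ 1.29585266e-03  9.14994530e-04 -9.99998742e-01] [ 3.17123872  4.44317873 -0.23113439] [ 0.96887863 -0.44078033 -0.00328174] 0.011777865775666306 24.994420409202576 [ 2.93683919e-01  5.36546968e-01  1.65297624e+00  6.15297245e-04
  9.50564293e-01 -1.01161212e+00]
to grasp mm [ 1.57159404  0.08974019 -0.01245721]
```

Gripped. I'll try one way gently, to 0.14 rad.

Emit:
play_rows --steps '[{"xyz": [0,0,0],"roll": 0.035},{"xyz": [0,0,0],"roll": 0.07},{"xyz": [0,0,0],"roll": 0.105},{"xyz": [0,0,0],"roll": 0.14},{"xyz": [0,0,0],"roll": 0.14}]'

```text
time: 4.35
ee_pos: [0.5443, 0.2131, 0.1969]
eef_rot: [[-0.919, 0.395, 0.002], [0.395, 0.919, 0.001], [-0.002, 0.002, -1.0]]
force: [4.5, 4.5, -1.6]
grip_width: 0.012
finger_force: 25.0
```

```bash
python3 go.py
```

```text
4.35 [0.54432305 0.21307503 0.19693371] 66.72259856469115 [ 2.23121491e-03  7.78068874e-04 -9.99997208e-01] [ 4.46751064  4.45407822 -1.61826031] [ 0.76509733 -1.04032411  0.04449806] 0.011963918127418656 24.99478429555893 [ 2.93446956e-01  5.36785565e-01  1.65272612e+00  1.22251763e-04
  9.49720077e-01 -8.71151706e-01]
to grasp mm [ 1.92151914 -0.14623072 -0.06987132]
```

Emit:
play_rows --steps '[{"xyz": [0,0,0],"roll": 0.03},{"xyz": [0,0,0],"roll": 0.06},{"xyz": [0,0,0],"roll": 0.06}]'

```text
time: 4.72
ee_pos: [0.5445, 0.2134, 0.197]
eef_rot: [[-0.893, 0.449, 0.003], [0.449, 0.893, 0.002], [-0.002, 0.003, -1.0]]
force: [5.6, 6.8, -3.2]
grip_width: 0.0121
finger_force: 25.0
```

```bash
python3 go.py
```

```text
4.725 [0.54449112 0.21344611 0.19700906] 63.29761385233979 [ 0.00300803  0.00157267 -0.99999424] [ 5.64399915  6.76189324 -3.22273402] [ 1.38749875 -1.21974031  0.20174588] 0.012096114748106047 25.03479391336441 [ 2.93795440e-01  5.36835611e-01  1.65241413e+00  7.80223390e-04
  9.49008485e-01 -8.11407015e-01]
to grasp mm [ 1.89286863 -0.66793356  0.00346794]
```

Emit:
play_rows --steps '[{"xyz": [0,0,0],"roll": 0.03},{"xyz": [0,0,0],"roll": 0.06},{"xyz": [0,0,0],"roll": 0.06}]'

```text
time: 5.1
ee_pos: [0.5447, 0.2138, 0.1972]
eef_rot: [[-0.865, 0.502, 0.004], [0.502, 0.865, 0.002], [-0.002, 0.004, -1.0]]
force: [6.7, 9.2, -3.2]
grip_width: 0.0124
finger_force: 25.2
```

```bash
python3 go.py
```

```text
5.1 [0.54470129 0.21384875 0.19717981] 59.8719722666281 [ 0.00383678  0.00240411 -0.99998975] [ 6.72025783  9.17032977 -3.1798186 ] [ 1.92985476 -1.32957073  0.30713585] 0.012391797716488406 25.202589333057404 [ 2.94167993e-01  5.36817931e-01  1.65193515e+00  1.46259158e-03
  9.48471034e-01 -7.51640811e-01]
to grasp mm [ 1.82961136 -1.23426739  0.17100539]
```

Torque and pad spreading rise from about 10° on, so this is the stop. I'll reverse.

Emit:
play_rows --steps '[{"xyz": [0,0,0],"roll": -0.06},{"xyz": [0,0,0],"roll": -0.12},{"xyz": [0,0,0],"roll": -0.18},{"xyz": [0,0,0],"roll": -0.24},{"xyz": [0,0,0],"roll": -0.3},{"xyz": [0,0,0],"roll": -0.36},{"xyz": [0,0,0],"roll": -0.36}]'

```text
time: 5.98
ee_pos: [0.5436, 0.2134, 0.1969]
eef_rot: [[-0.986, 0.164, 0.0], [0.164, 0.986, 0.001], [-0.0, 0.001, -1.0]]
force: [0.1, 6.8, -0.1]
grip_width: 0.0121
finger_force: 25.0
```

```bash
python3 go.py
```

```text
5.975 [0.54358832 0.21340222 0.19686366] 80.5415350709421 [ 1.96174555e-04  1.11670713e-03 -9.99999357e-01] [ 0.06658714  6.75625349 -0.12963672] [ 1.17205941 -0.0643501  -0.03733548] 0.012081694852847697 24.986886978149414 [ 2.94046859e-01  5.36528764e-01  1.65338419e+00  1.24300051e-03
  9.51168657e-01 -1.11238970e+00]
to grasp mm [ 1.12245738  0.11504263 -0.13622269]
```

Emit:
play_rows --steps '[{"xyz": [0,0,0],"roll": -0.05},{"xyz": [0,0,0],"roll": -0.1},{"xyz": [0,0,0],"roll": -0.15},{"xyz": [0,0,0],"roll": -0.15}]'

```text
time: 6.48
ee_pos: [0.5435, 0.2133, 0.1968]
eef_rot: [[-1.0, 0.015, -0.0], [0.015, 1.0, 0.001], [0.0, 0.001, -1.0]]
force: [0.5, 5.7, 0.6]
grip_width: 0.012
finger_force: 25.0
```

```bash
python3 go.py
```

```text
6.475 [0.54351903 0.21331866 0.1968249 ] 89.12920390064357 [-4.76068524e-05  9.28718823e-04 -9.99999568e-01] [0.52466308 5.70951538 0.59463883] [ 1.16736054 -0.09856115  0.01801733] 0.01203969806498104 24.98641401529312 [ 2.93980280e-01  5.36521593e-01  1.65351303e+00  1.10867077e-03
  9.51334774e-01 -1.26226141e+00]
to grasp mm [ 1.02471612  0.3659686  -0.17469819]
```

Emit:
play_rows --steps '[{"xyz": [0,0,0],"roll": -0.05},{"xyz": [0,0,0],"roll": -0.1},{"xyz": [0,0,0],"roll": -0.15},{"xyz": [0,0,0],"roll": -0.2},{"xyz": [0,0,0],"roll": -0.2}]'

```text
time: 7.1
ee_pos: [0.5435, 0.2132, 0.1968]
eef_rot: [[-0.983, -0.183, -0.0], [-0.183, 0.983, 0.001], [-0.0, 0.001, -1.0]]
force: [-0.2, 5.4, 1.2]
grip_width: 0.0115
finger_force: 25.0
```

```bash
python3 go.py
```

```text
7.1 [0.54351641 0.21318835 0.19681934] 100.55925429799535 [-1.06947474e-04  6.30018099e-04 -9.99999796e-01] [-0.17066772  5.43959503  1.22419909] [1.01382944 0.00528136 0.00869699] 0.011531698509734921 24.98605191707611 [ 2.93856589e-01  5.36500261e-01  1.65356689e+00  7.78611446e-04
  9.51445526e-01 -1.46168545e+00]
to grasp mm [ 0.90543817  0.68935904 -0.180228  ]
```

Past 25° with no torque, so this is the right way. On to about 60°.

Emit:
play_rows --steps '[{"xyz": [0,0,0],"roll": -0.08},{"xyz": [0,0,0],"roll": -0.16},{"xyz": [0,0,0],"roll": -0.24},{"xyz": [0,0,0],"roll": -0.32},{"xyz": [0,0,0],"roll": -0.4},{"xyz": [0,0,0],"roll": -0.48},{"xyz": [0,0,0],"roll": -0.56},{"xyz": [0,0,0],"roll": -0.6}]'

```text
time: 8.1
ee_pos: [0.5436, 0.2129, 0.1968]
eef_rot: [[-0.707, -0.707, -0.0], [-0.707, 0.707, 0.0], [-0.0, 0.0, -1.0]]
force: [0.1, 2.9, 1.8]
grip_width: 0.0119
finger_force: 25.0
```

```bash
python3 go.py
python3 - <<'E'
from h import *
im,P=cloud('scene'); save('s2.png',cv2.resize(im[100:280,150:370],None,fx=3,fy=3))
E
```

```text
8.1 [0.54360583 0.21286902 0.19681101] 134.9936208225138 [-3.10421071e-05  1.16743662e-04 -9.99999993e-01] [0.06175421 2.87798064 1.79930224] [ 0.63453042 -0.10389131 -0.06518436] 0.01192527914429522 24.99952644109726 [ 2.93457494e-01  5.36494643e-01  1.65360161e+00  1.48268121e-04
  9.51492348e-01 -2.06271172e+00]
to grasp mm [ 0.19448831  1.36953346 -0.18885472]
```

View pics/s2.png

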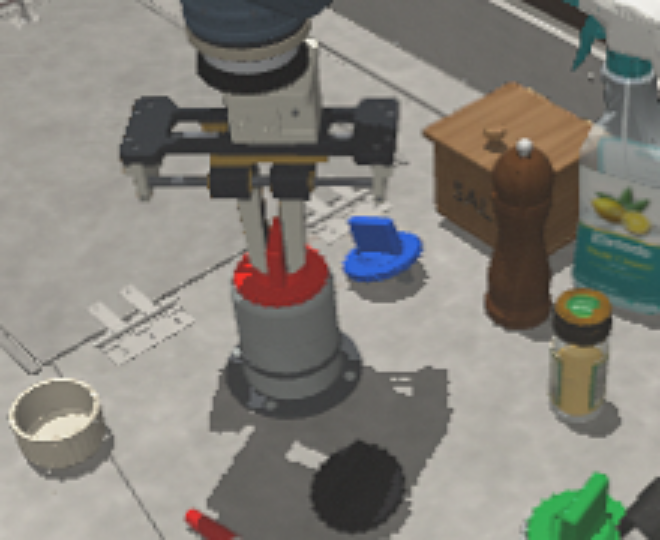

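The picture shows the wing at crop (275,250) turned with the fingers, and the cap still seated. I'll do a gentle test lift.

Emit:
play_rows --steps '[{"xyz": [0,0,-2],"roll": -0.02},{"xyz": [0,0,-4],"roll": -0.02},{"xyz": [0,0,-6],"roll": -0.02},{"xyz": [0,0,-6],"roll": -0.02}]' --force 30

```text
time: 8.65
ee_pos: [0.5437, 0.2128, 0.203]
eef_rot: [[-0.694, -0.72, 0.0], [-0.72, 0.694, 0.0], [-0.0, -0.0, -1.0]]
force: [2.2, 2.1, -1.3]
grip_width: 0.0116
finger_force: 30.0
```

```bash
python3 go.py
```

```text
8.65 [0.54366604 0.21280681 0.20297653] 136.05837545114062 [ 1.60183958e-04  9.75424264e-06 -9.99999987e-01] [ 2.17981077  2.13516744 -1.2637612 ] [ 0.68822757 -0.27977852 -0.00260786] 0.011558109563220476 29.987360537052155 [ 2.93377683e-01  5.28172324e-01  1.64964988e+00 -4.50353457e-05
  9.63614286e-01 -2.08126326e+00]
to grasp mm [0.16671869 1.4600599  5.97635049]
```

It lifts freely. I'll bring it to 120 mm in all (TCP z about 0.317).

Emit:
play_rows --steps '[{"xyz": [0,0,-5],"roll": 0},{"xyz": [0,0,-10],"roll": 0},{"xyz": [0,0,-16],"roll": 0},{"xyz": [0,0,-23],"roll": 0},{"xyz": [0,0,-32],"roll": 0},{"xyz": [0,0,-43],"roll": 0},{"xyz": [0,0,-54],"roll": 0},{"xyz": [0,0,-65],"roll": 0}]'

```text
time: 9.65
ee_pos: [0.5437, 0.2128, 0.2686]
eef_rot: [[-0.694, -0.72, 0.0], [-0.72, 0.694, 0.0], [-0.0, -0.0, -1.0]]
force: [-0.4, 0.2, -1.8]
grip_width: 0.012
finger_force: 30.0
```

Emit:
play_rows --steps '[{"xyz": [0,0,-11],"roll": 0},{"xyz": [0,0,-22],"roll": 0},{"xyz": [0,0,-33],"roll": 0},{"xyz": [0,0,-42],"roll": 0},{"xyz": [0,0,-49],"roll": 0},{"xyz": [0,0,-49],"roll": 0},{"xyz": [0,0,-49],"roll": 0},{"xyz": [0,0,-49],"roll": 0}]'

```text
time: 10.65
ee_pos: [0.5435, 0.2128, 0.3164]
eef_rot: [[-0.694, -0.72, -0.001], [-0.72, 0.694, -0.0], [0.001, 0.0, -1.0]]
force: [-0.1, -0.3, -2.4]
grip_width: 0.0122
finger_force: 30.0
```

```bash
python3 go.py
python3 - <<'E'
from h import *
im,P=cloud('scene'); save('s3.png',cv2.resize(im[40:280,130:390],None,fx=2.5,fy=2.5)[:600])
h=cv2.cvtColor(im,cv2.COLOR_RGB2HSV).astype(int)
red=((h[...,0]<8)|(h[...,0]>172))&(h[...,1]>150)&(h[...,2]>70)
p=P[red];p=p[np.isfinite(p).all(1)];p=p[(np.hypot(p[:,0]-.543,p[:,1]-.213)<.06)]
print(len(p),np.percentile(p[:,2],[2,10,50,90,98]))
E
```

```text
10.65 [0.54352935 0.21278577 0.31636837] 136.0768323509678 [-6.13270136e-04 -1.79636017e-04 -9.99999796e-01] [-0.13997504 -0.34903707 -2.38222501] [ 0.08140504  0.01847239 -0.03409794] 0.012186146266507086 29.98770833015442 [ 2.93396897e-01  3.99029077e-01  1.54591628e+00  5.80154558e-06
  1.19728631e+00 -2.08159407e+00]
to grasp mm [-1.06695352e-02  1.33775712e+00  1.19368814e+02]
473 [0.22213482 0.22479712 0.22806425 0.25958155 0.2611863 ]
```

View pics/s3.png

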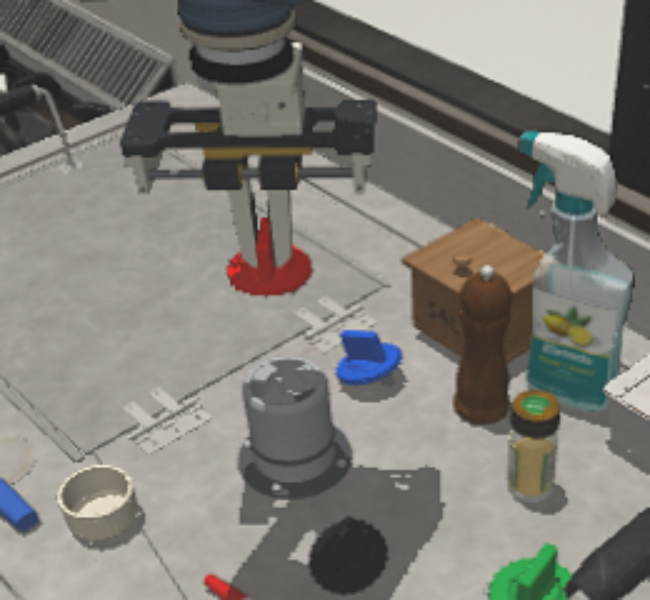

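The cap hangs upright in the fingers at crop (268,270). Its disc is about 12 cm above the open mouth at crop (287,378), and the measured 2.4 N load matches the cap's weight. I'll hand it in.

```bash
python3 -c "
from plant import robot
print(robot.hand_in())"
```

```text
the job is handed in; nothing more can be done
None
```

The red cap unlocked counter-clockwise seen from above (clockwise stopped at about 10–15°). I turned it about 60°, lifted it straight off, and handed the job in at about 10.7 s with the cap held upright and still, about 12 cm above the canister's mouth; no verdict came back.

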